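Ready the counting scale for a dish of buttons

ROBOT

A 6-joint arm with a two-finger parallel gripper is mounted at the origin on the work surface. World frame = base frame: x ahead of the robot, y to its left, z up, the work surface at z = 0. Lengths are in m, angles in rad, forces in N, time in s.
With the tool pointing down it reaches from about 0.3 to 0.875 m from the base axis. Payload 6.4 kg.
Tool frame: the origin (TCP) lies between the finger pads; the fingertips stand 19 mm ahead of it and the grasp point (between the pads) is the TCP (ctrl.tips_ahead is the z of the fingertips in the tool frame, in m); z points along the fingers, y is the line along which they close (so a half turn about z gives the same grasp; the last joint's range is limited). The gripper opens to 85 mm and grips with 20 to 120 N. Pads are 22 mm wide; open, the fingers measure 114 mm over their backs; the gripper's body (76 mm by 85 mm) begins 54 mm behind the grasp point. The pads swing forward as they close: fully open they stand 13 mm farther back than shut.
Start: joints at [-1.543, 0.181, 1.607, -0, 1.354, -0.206], TCP at [0.133, -0.559, 0.25] pointing down, gripper open.
Joint ranges: [-2.99, 2.99], [-0.89, 2.07], [0.3, 2.58], [-1.14, 4.28], [0, 2.63], [-3.12, 3.12]. Speed limits (rad/s): [2.57, 2.57, 3.01, 3.14, 3.14, 3.14].

INTERFACE

Orientations are given as a unit quaternion [w, x, y, z].
In Python, from bench import readout, vision, ctrl gives the robot as it stands.
- The arm moves only by the tool play_rows, never from a script. Its arguments are lists of equal length, an entry for each row: "xyz": the shift along the tool's x, y, z in mm, a list of three; "rot": the turn, a rotation vector about the tool's x, y, z in rad, a list of three; "grip": the opening, from 0 (shut) to 1 (fully open). In form: {"xyz": [[x, y, z], ...], "rot": [[rx, ry, rz], ...], "grip": [grip, ...]}. A call has exactly 10 rows; each row is the pose to reach, as a shift and turn from the pose commanded when the call began, along the tool's axes at that moment; what a row does not reach only later rows make up. A row lasts 1/8 s, in which the tool goes at most 62.5 mm and 10.7 degrees, less where a joint would pass 70% of its speed; a pose out of reach is approached as far as the arm can. A call with a gripper value outside its range is refused whole. The fingers move at their own pace and stop on an object; the grip force is fixed at half the most. Time passes only in rows, so rows that repeat a pose let the fingers close, or fill a call up. It gives the time, the measured TCP pose, the force, the opening and the grip force at its end, in the units of the state.
- readout.get_obs(): the state, without advancing time (a new reading comes with each control period).
- vision.camera(name): name is "scene" or "top" or "wrist"; returns a dict with "color" (420x560x3 uint8, red, green, blue), "depth" (420x560 float32, m along the optical axis (not along the pixel's ray), 0 where there is no reading), "camera_matrix" (3x3 intrinsics, pixels), "extrinsics" (4x4, takes a point from camera to world coordinates); the wrist camera has in their place "hand_eye" (4x4, takes a point from camera to tool coordinates, whose origin is the TCP and whose axes are the flange's). Camera axes: x right, y down, z forward; pixel columns grow to the right and rows downward; lengths in m; the calibration is good to about 2 mm. The wrist camera is an equidistant fisheye: a pixel r from the principal point sees the ray r / f radians off the axis. A picture is of the moment at which its call begins: read the wrist's pose just before it.
- ctrl.hand_in(): hands the job in; it is judged then, once.
The state is a dict: "time_s": time; "q": joint angles; "dq": joint speeds; "joint_efforts": joint torques, N m; "eef_pos": TCP position; "eef_rot": TCP orientation; "wrist_force": force on the tool from outside, world axes, zero at the start; "torque": the same for the moment, N m; "opening": opening from 0.0 (shut) to 1.0 (fully open); "grasp_force": force on a finger pad.
Only numpy, scipy, OpenCV 4.12 (cv2) and the standard library are available. Lean on these libraries where they do the work, as an engineer would, in place of code of your own. Each camera call takes 0.05 s, during which the arm holds its last target. There are 200 camera calls.

TASK

The counting scale has gone to sleep with an empty dish on its pan; make it ready to count sewing buttons into the dish, pressing with the fingers only. As its operator sees the key row from the robot's side, press the round on key at the left end to wake it, then the wide tare key at the right end to zero the dish, then press the counting key, the middle one of the three square keys, and hold it down for two full seconds to start counting mode before you let go. Press each key right down and let it come up again before the next, press no other key, keep off the pan and the dish while you work, and leave the dish, the two spools and the button tray standing where they are.

Things in the scene. Friction and masses are not known exactly. Their poses are not given: they have to be found in the camera images.
- scale: Fixed grey counting scale, 340 mm deep (x) by 310 wide (y). Origin on the bench under its middle; x points to its back, y to the operator's left. Its front 115 mm (robot's side) is a panel sloping 18 degrees, 40 mm high in front, 77 mm at the back: display above, one row of five rubber keys below at x -138 mm; y from the left: on +98, units +54, counting +16, print -22, tare -80 mm.
- pan: Flat stainless weighing pan on the scale behind the panel, 215 mm deep by 290 mm wide; its front edge is 83 mm horizontally behind the middle of the key row and its top face is 100 mm above the bench. Origin under its centre, 10 mm below its top face.
- key_on_top (a point): Centre of the top face of the on key, the only round one, 24 mm in diameter, at the operator's left end of the row. z points square out of the panel, y along the key row to the operator's left. Moves with the key; at rest 8 mm proud of the panel, about 58 mm above the bench.
- key_tare_top (a point): Centre of the top face of the tare key, the wide one, 48 mm along the row by 20 mm, at the operator's right end of the row. z points square out of the panel, y along the key row to the operator's left. Moves with the key; at rest 8 mm proud of the panel, about 58 mm above the bench.
- key_count_top (a point): Centre of the top face of the counting key, the middle one of the three square keys, 20 by 20 mm, 38 mm from the middle of the square key on either side. z points square out of the panel, y along the key row to the operator's left. Moves with the key; at rest 8 mm proud of the panel, about 58 mm above the bench.
- key_on (a joint): Travel of the round on key: 0 = up, grows as it is pressed square into the panel, 0.004 m = fully down on its stop. Springs back by itself: starts to move at about 1.5 N, fully down at about 4 N.
- key_tare (a joint): Travel of the wide tare key: 0 = up, grows as it is pressed square into the panel, 0.004 m = fully down on its stop. Springs back by itself: starts to move at about 1.5 N, fully down at about 4 N.
- key_count (a joint): Travel of the square counting key: 0 = up, grows as it is pressed square into the panel, 0.004 m = fully down on its stop. Springs back by itself: starts to move at about 1.5 N, fully down at about 4 N.
- key_units (a joint): Travel of the square units key (left of the counting key), not to be pressed: 0 = up, grows as it is pressed square into the panel, 0.004 m = fully down on its stop. Springs back by itself: starts to move at about 1.5 N, fully down at about 4 N.
- key_print (a joint): Travel of the square print key (right of the counting key), not to be pressed: 0 = up, grows as it is pressed square into the panel, 0.004 m = fully down on its stop. Springs back by itself: starts to move at about 1.5 N, fully down at about 4 N.
- dish: Empty round aluminium dish, 114 mm across the rim and 28 mm high, loose on the pan. Origin at the centre of its underside.
- spool_wood: Loose spool of red thread with wooden ends, 48 mm in diameter, 56 mm high, standing on the bench in front of the scale. Origin at the centre of its underside.
- spool_plastic: Loose spool of blue thread with white plastic ends, 37 mm in diameter, 52 mm high, standing on the bench beside the scale on the operator's right. Origin at the centre of its underside.
- button_tray: Loose wooden tray of sewing buttons, 100 by 130 mm, 28 mm high, on the bench beside the scale on the operator's left. Origin at the centre of its underside.
There are look-alikes about, which are no part of the job. Several things look just like the spool_plastic: the one meant starts nearest to the robot's base.

How it is judged:
On the way, in this order (a step that is already met when the one before it is completed fails the run):
1. the round on key is pressed down, alone (value of joint key_on above 0.0025 m and value of joint each of key_units, key_count, key_print, key_tare below 0.0012 m), for 0.1 s.
2. the on key is up again (value of joint key_on below 0.001 m), for 0.05 s.
3. the wide tare key is pressed down, alone (value of joint key_tare above 0.0025 m and value of joint each of key_on, key_units, key_count, key_print below 0.0012 m), for 0.1 s.
4. the tare key is up again (value of joint key_tare below 0.001 m), for 0.05 s.
5. the counting key is held down, alone, for two seconds (at least 1.6 s) (value of joint key_count above 0.0025 m and value of joint each of key_on, key_units, key_print, key_tare below 0.0012 m), for 1.6 s.
At the end, for the whole second after the job is handed in: On, tare and counting keys were pressed (past 2.5 of 4 mm) in that order, each let up before the next, the counting key held at least 1.6 s; at the end all five keys are up (within 1 mm) and dish, spools and tray at rest within 12 mm of their start (value of joint each of key_on, key_units, key_count, key_print, key_tare below 0.001 m and distance of each of dish, spool_wood, spool_plastic, button_tray from where it was at the start of the episode below 0.012 m and linear speed of each of dish, spool_wood, spool_plastic, button_tray below 0.02 m/s); the robot touches nothing.
It fails at once if the units or the print key is pressed (1.5 mm or more) (value of joint any of key_units, key_print above 0.0015 m).
It fails at once if two of the task's keys are pressed at once (value of joint each of key_on, key_tare above 0.0015 m or value of joint each of key_on, key_count above 0.0015 m or value of joint each of key_tare, key_count above 0.0015 m).
It fails at once if the robot touches the pan or the dish (contact force between any of the fingers, the arm and pan above 0.5 N or contact force between any of the fingers, the arm and dish above 0.5 N).
It fails at once if the arm or the gripper body, not the fingers, presses on the scale or its keys (contact force between the arm and scale above 1 N).
It fails at once if the dish, a spool or the button tray is lifted, carried or pushed away (more than 12 mm) (distance of any of dish, spool_wood, spool_plastic, button_tray from where it was at the start of the episode above 0.012 m).
It also fails if it takes over 51 s, if anything falls off the work surface, if the arm or the gripper's body presses on something with over 40 N, if the wrist force passes 120 N, or if a joint passes its speed limit or range.

## Working session

There is one attempt and no reset: what is moved stays moved. The work goes in short steps, Python scripts to look and compute and a tool call to move; the robot and the scene stay as the last step left them, time stands still between calls to the robot, and variables do not carry over. Pictures are saved under pics/ and viewed, at most 10 in all, crops included, and the job is handed in when it is done.

Besides the shell and the picture viewer there is one more tool, called after ">>>" in YAML: its name, and indented under it one key for each argument. play_rows: Moves the arm, as the interface text tells. Its arguments: {"type":"object","properties":{"xyz":{"type":"array","items":{"type":"array","items":{"type":"number"}}},"rot":{"type":"array","items":{"type":"array","items":{"type":"number"}}},"grip":{"type":"array","items":{"type":"number"}}},"required":["xyz","rot","grip"]}

```bash
mkdir -p pics; python3 - <<'E'
from bench import readout, vision, ctrl
import cv2,numpy as np,pickle
o=readout.get_obs();print(o['time_s'],o['eef_pos'],o['eef_rot'],ctrl.tips_ahead)
d={n:vision.camera(n) for n in('scene','top')}
pickle.dump(d,open('d.pkl','wb'))
for n in d:
  cv2.imwrite(f'pics/{n}.png',d[n]['color'][...,::-1]); print(d[n]['camera_matrix'],d[n]['extrinsics'])
E
```

```text
0.0 [ 0.13320412 -0.55883322  0.24938592] [-8.51411247e-04  9.93173583e-01  1.16642635e-01  6.16075570e-05] 0.019
[[473.18006259   0.         281.26073996]
 [  0.         473.18006259 223.00777644]
 [  0.           0.           1.        ]] [[ 0.71414976  0.57865633 -0.39388699  1.00959044]
 [ 0.69998111 -0.58707856  0.40665122 -0.44650637]
 [ 0.0040687  -0.56612332 -0.82431052  0.97141658]
 [ 0.          0.          0.          1.        ]]
[[412.78124441   0.         278.75974409]
 [  0.         412.78124441 211.54736614]
 [  0.           0.           1.        ]] [[ 0.01791429 -0.9901215   0.13906293  0.45981443]
 [-0.99948755 -0.01404371  0.02876492 -0.01238471]
 [-0.02652781 -0.13950697 -0.98986569  0.9887006 ]
 [ 0.          0.          0.          1.        ]]
```

View pics/scene.png

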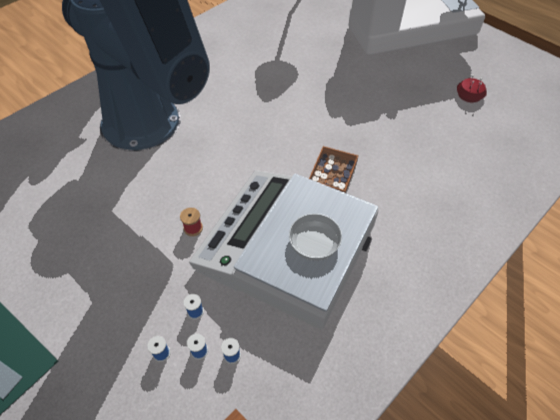

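View pics/top.png

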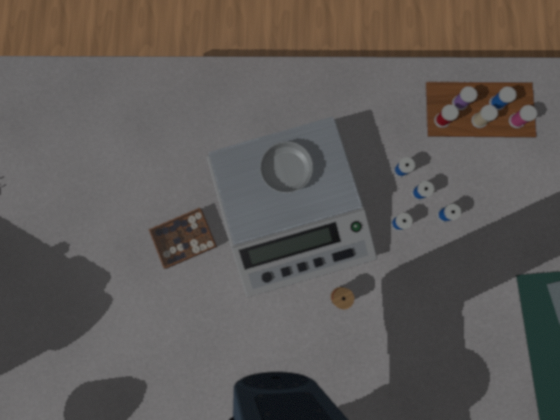

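The scene view shows the key row from the on key (254,186) to the wide tare key (217,240). In the top view:

| Thing | Pixel |
|---|---|
| on (round) | (267,277) |
| units | (286,271) |
| counting | (302,267) |
| print | (319,262) |
| tare (wide) | (344,254) |
| green round thing (bubble level, a look-alike for the on key, not in the row) | (356,226) |
| wooden spool | (343,298) |

The plastic spools at (403,221) and nearby stay untouched. Next I measure the keys and check them in a close crop.

```bash
cat > h.py <<'E'
import numpy as np,cv2,pickle
def cast(c,uv,z):
    K=c['camera_matrix'];E=c['extrinsics']
    r=E[:3,:3]@np.linalg.inv(K)@np.array([uv[0],uv[1],1.])
    return E[:3,3]+r*(z-E[2,3])/r[2]
E
python3 - <<'E'
from h import *
d=pickle.load(open('d.pkl','rb'))
for n,(x0,x1,y0,y1) in dict(top=(255,362,245,287),scene=(203,264,176,256)).items():
  c=d[n];im=c['color'];g=im.max(2)
  m=np.zeros(g.shape,np.uint8);m[y0:y1,x0:x1]=(g[y0:y1,x0:x1]<60)
  k,l,s,ce=cv2.connectedComponentsWithStats(m)
  for i in range(1,k):
    if s[i,4]>15: 
      p=cast(c,ce[i],.057);u,v=ce[i].round().astype(int)
      print(n,ce[i].round(1),s[i,2:],p.round(4))
  # height checks through depth
crop=d['top']['color'][235:315,245:375,::-1];cr2=d['scene']['color'][165:265,190:290,::-1]
a=cv2.resize(crop,None,fx=6,fy=6,interpolation=2)
cv2.imwrite('pics/c1.png',a)
for u,v in((343,298),(258,284),(370,255)):
  print(u,v,cast(d['top'],(u,v),.056).round(3),cast(d['top'],(u,v),.04).round(3))
# depth points on panel
c=d['top'];K=np.linalg.inv(c['camera_matrix'])
for u,v in((276,281),(267,277),(302,267),(344,254),(343,298)):
  z=c['depth'][v,u];print(u,v,(c['extrinsics']@np.append(K@[u,v,1]*z,1))[:3].round(4))
E
```

```text
top [279.1 251.6] [ 72  21 781] [0.4997 0.0124 0.057 ]
top [343.  254.4] [ 23  12 179] [ 0.4959 -0.1309  0.057 ]
top [318.3 261.7] [10  9 73] [ 0.4788 -0.0758  0.057 ]
top [302.  266.4] [11 10 76] [ 0.4677 -0.0395  0.057 ]
top [285.8 271. ] [10  9 72] [ 0.4568 -0.0034  0.057 ]
top [266.9 276.6] [11 10 85] [0.4437 0.0385 0.057 ]
scene [254.  185.8] [ 7  7 38] [0.4462 0.0372 0.057 ]
scene [245.1 230.3] [ 36  56 264] [ 0.5272 -0.0689  0.057 ]
scene [245.2 198.1] [ 9  7 39] [ 0.4588 -0.0045  0.057 ]
scene [237.3 209.3] [ 9  7 41] [ 0.47   -0.0408  0.057 ]
scene [229.2 220.8] [ 9  7 44] [ 0.4811 -0.0768  0.057 ]
scene [216.2 239.2] [ 16  17 120] [ 0.4981 -0.1321  0.057 ]
343 298 [ 0.4   -0.131  0.056] [ 0.399 -0.133  0.04 ]
258 284 [0.427 0.058 0.056] [0.426 0.059 0.04 ]
370 255 [ 0.496 -0.191  0.056] [ 0.496 -0.194  0.04 ]
276 281 [0.4342 0.0182 0.0507]
267 277 [0.4429 0.0381 0.0599]
302 267 [ 0.4663 -0.0394  0.0598]
344 254 [ 0.4967 -0.1327  0.0603]
343 298 [ 0.4002 -0.1303  0.0583]
```

View pics/c1.png

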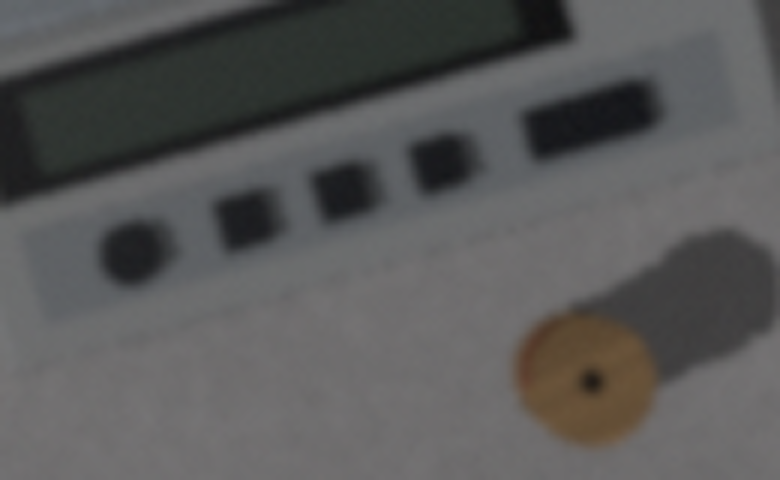

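```bash
cat >> h.py <<'E'
from scipy.spatial.transform import Rotation as Ro
K={'on':(.4450,.0378,.059),'count':(.4689,-.0402,.059),'tare':(.4970,-.1315,.059)}
def plan(key,gap,dx=0,dy=0):
    from bench import readout
    a=np.arctan2(.0520,.1693);t=np.radians(18)
    xs=np.array([np.cos(a),np.sin(a),0]);Z=np.array([0,0,1.])
    n=Z*np.cos(t)-xs*np.sin(t);X=xs*np.cos(t)+Z*np.sin(t);Rt=np.c_[X,np.cross(-n,X),-n]
    o=readout.get_obs();q=o['eef_rot'];R=Ro.from_quat([q[1],q[2],q[3],q[0]]).as_matrix()
    P=np.array(K[key])+n*(gap+.019)
    print(key,o['time_s'],'F',np.round(o['wrist_force'],2),'target',P.round(4),'shift mm',(R.T@(P-o['eef_pos'])*1e3).round(1),'rot',Ro.from_matrix(R.T@Rt).as_rotvec().round(4))
E
python3 -c "
from h import *
plan('on',.06);plan('tare',.06)"
```

```text
on 0.1 F [ 0.06 -0.2   0.06] target [0.4217 0.0306 0.1341] shift mm [ 417.1 -506.5  116.3] rot [ 0.0085  0.3137 -0.0639]
tare 0.1 F [ 0.06 -0.2   0.06] target [ 0.4737 -0.1387  0.1341] shift mm [ 428.5 -329.7  116. ] rot [ 0.0085  0.3137 -0.0639]
```

>>> play_rows:
  xyz:
    - [40, -50, 0]
    - [80, -100, 0]
    - [120, -150, 0]
    - [160, -200, 0]
    - [200, -250, 0]
    - [240, -300, 0]
    - [280, -350, 0]
    - [320, -400, 0]
    - [360, -450, 20]
    - [400, -490, 40]
  rot:
    - [0, 0, 0]
    - [0, 0, 0]
    - [0, 0.05, -0.01]
    - [0, 0.1, -0.02]
    - [0, 0.15, -0.03]
    - [0, 0.2, -0.04]
    - [0, 0.25, -0.05]
    - [0.005, 0.3, -0.06]
    - [0.008, 0.314, -0.064]
    - [0.008, 0.314, -0.064]
  grip: [0, 0, 0, 0, 0, 0, 0, 0, 0, 0]

```text
time_s: 1.35
eef_pos: [0.403, 0.0002, 0.2151]
eef_rot: [-0.021, 0.977, 0.146, 0.156]
wrist_force: [0.2, -1.3, 0.2]
opening: -0.005
grasp_force: 0.0
```

```bash
python3 -c "
from h import *
plan('on',.025)"
```

```text
on 1.35 F [ 0.19 -1.31  0.23] target [0.432  0.0338 0.1008] shift mm [ 1.000e-01 -2.420e+01  1.202e+02] rot [ 0.0047 -0.0028  0.0005]
```

>>> play_rows:
  xyz:
    - [0, -17, 20]
    - [0, -17, 50]
    - [0, -17, 80]
    - [0, -17, 100]
    - [0, -17, 110]
    - [0, -17, 117]
    - [0, -17, 117]
    - [0, -17, 117]
    - [0, -17, 117]
    - [0, -17, 117]
  rot:
    - [0, 0, 0]
    - [0, 0, 0]
    - [0, 0, 0]
    - [0, 0, 0]
    - [0, 0, 0]
    - [0, 0, 0]
    - [0, 0, 0]
    - [0, 0, 0]
    - [0, 0, 0]
    - [0, 0, 0]
  grip: [0, 0, 0, 0, 0, 0, 0, 0, 0, 0]

```text
time_s: 2.6
eef_pos: [0.4321, 0.0252, 0.1037]
eef_rot: [-0.022, 0.977, 0.147, 0.155]
wrist_force: [0.8, 0.6, -1.2]
opening: 0.0
grasp_force: 0.0
```

```bash
python3 - <<'E'
from h import *
from bench import vision
plan('on',0)
plan('on',.025)
c=vision.camera('wrist');s=vision.camera('scene')
print(c['camera_matrix'].round(1).tolist(),c['hand_eye'].round(3).tolist())
a=cv2.resize(s['color'][160:260,190:290,::-1],(500,500),interpolation=2)
b=cv2.resize(c['color'][...,::-1],None,fx=.53,fy=.53)
b=cv2.copyMakeBorder(b,0,500-b.shape[0],0,0,0)
cv2.imwrite('pics/w1.png',np.hstack([a,b]))
E
```

```text
on 2.6 F [ 0.81  0.64 -1.16] target [0.4394 0.0361 0.0771] shift mm [ 1.4 -8.3 28.5] rot [ 0.0025 -0.0006  0.0007]
on 2.6 F [ 0.81  0.64 -1.16] target [0.432  0.0338 0.1008] shift mm [ 1.4 -8.3  3.5] rot [ 0.0025 -0.0006  0.0007]
[[325.2, 0.0, 282.2], [0.0, 325.2, 207.9], [0.0, 0.0, 1.0]] [[-0.001, -0.957, -0.289, 0.074], [1.0, -0.0, -0.001, -0.0], [0.001, -0.289, 0.957, -0.124], [0.0, 0.0, 0.0, 1.0]]
```

View pics/w1.png

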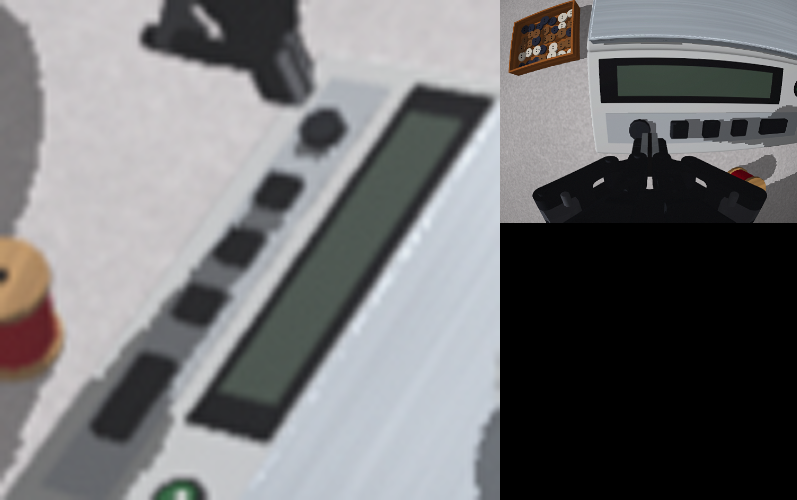

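The wrist view confirms the fingers hang about 8 mm to the right of the round on key (about (640,130) in the picture), which matches the computed shift. Now I centre on it, drop to just above, and check with the wrist camera.

>>> play_rows:
  xyz:
    - [1, -4, 2]
    - [1, -8, 4]
    - [1, -8, 8]
    - [1, -8, 12]
    - [1, -8, 15]
    - [1, -8, 15]
    - [1, -8, 15]
    - [1, -8, 15]
    - [1, -8, 15]
    - [1, -8, 15]
  rot:
    - [0, 0, 0]
    - [0, 0, 0]
    - [0, 0, 0]
    - [0, 0, 0]
    - [0, 0, 0]
    - [0, 0, 0]
    - [0, 0, 0]
    - [0, 0, 0]
    - [0, 0, 0]
    - [0, 0, 0]
  grip: [0, 0, 0, 0, 0, 0, 0, 0, 0, 0]

```text
time_s: 3.95
eef_pos: [0.435, 0.0346, 0.0895]
eef_rot: [-0.022, 0.977, 0.147, 0.155]
wrist_force: [-0.5, -0.3, -0.4]
opening: -0.001
grasp_force: 0.0
```

```bash
python3 - <<'E'
from h import *
from bench import vision,readout
plan('on',0)
o=readout.get_obs();q=o['eef_rot'];R=Ro.from_quat([q[1],q[2],q[3],q[0]]).as_matrix()
c=vision.camera('wrist');M=c['camera_matrix'];H=c['hand_eye']
im=c['color'].copy()
def proj(P):
  pt=R.T@(np.array(P)-o['eef_pos']);pc=H[:3,:3].T@(pt-H[:3,3])
  th=np.arctan2(np.hypot(pc[0],pc[1]),pc[2]);d=pc[:2]/np.hypot(*pc[:2])
  return M[:2,2]+M[0,0]*th*d
for k in K:
  u=proj(K[k]);print(k,u.round(1));cv2.circle(im,tuple(int(v) for v in u.round()),2,(255,0,0),-1)
cv2.imwrite('pics/w2.png',cv2.resize(im[190:310,190:560,::-1],None,fx=2.1,fy=2.1,interpolation=2))
E
```

```text
on 3.95 F [-0.48 -0.35 -0.39] target [0.4394 0.0361 0.0771] shift mm [ 0.6 -0.2 13.2] rot [ 0.0021 -0.0001  0.0006]
on [282.5 254.7]
count [426.5 251.6]
tare [542.7 244.1]
```

View pics/w2.png

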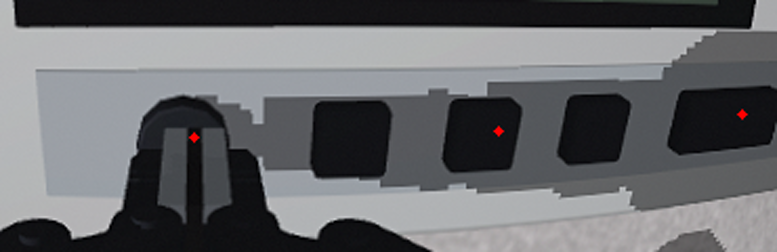

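The dots (my predicted key centres) sit about 2 mm right of the keys as seen by the wrist camera, so I shift 2 mm left and start pressing.

>>> play_rows:
  xyz:
    - [0, -2, 2]
    - [0, -2, 5]
    - [0, -2, 8]
    - [0, -2, 11]
    - [0, -2, 13]
    - [0, -2, 14]
    - [0, -2, 15]
    - [0, -2, 15]
    - [0, -2, 15]
    - [0, -2, 15]
  rot:
    - [0, 0, 0]
    - [0, 0, 0]
    - [0, 0, 0]
    - [0, 0, 0]
    - [0, 0, 0]
    - [0, 0, 0]
    - [0, 0, 0]
    - [0, 0, 0]
    - [0, 0, 0]
    - [0, 0, 0]
  grip: [0, 0, 0, 0, 0, 0, 0, 0, 0, 0]

```text
time_s: 5.25
eef_pos: [0.4386, 0.0379, 0.0751]
eef_rot: [-0.022, 0.977, 0.147, 0.155]
wrist_force: [-2.8, -0.6, 2.1]
opening: -0.002
grasp_force: 1.3
```

```bash
python3 -c "
from h import *
plan('on',0)"
```

```text
on 5.25 F [-2.8  -0.6   2.09] target [0.4394 0.0361 0.0771] shift mm [ 0.8  1.9 -1.8] rot [0.0019 0.0003 0.0006]
```

>>> play_rows:
  xyz:
    - [0, 0, 1]
    - [0, 0, 2]
    - [0, 0, 3]
    - [0, 0, 3]
    - [0, 0, 3]
    - [0, 0, 3]
    - [0, 0, 3]
    - [0, 0, 3]
    - [0, 0, 3]
    - [0, 0, 3]
  rot:
    - [0, 0, 0]
    - [0, 0, 0]
    - [0, 0, 0]
    - [0, 0, 0]
    - [0, 0, 0]
    - [0, 0, 0]
    - [0, 0, 0]
    - [0, 0, 0]
    - [0, 0, 0]
    - [0, 0, 0]
  grip: [0, 0, 0, 0, 0, 0, 0, 0, 0, 0]

```text
time_s: 6.5
eef_pos: [0.4394, 0.0381, 0.0728]
eef_rot: [-0.022, 0.977, 0.147, 0.154]
wrist_force: [-15.3, -2.6, 21.3]
opening: -0.002
grasp_force: 12.4
```

```bash
python3 -c "
from h import *
plan('on',0)"
```

```text
on 6.5 F [-15.35  -2.57  21.27] target [0.4394 0.0361 0.0771] shift mm [ 0.7  1.9 -4.2] rot [0.0016 0.0007 0.0016]
```

On its stop (25 N). Now lift and move along the row to above tare.

>>> play_rows:
  xyz:
    - [0, 0, -10]
    - [0, 0, -25]
    - [0, 0, -40]
    - [0, 40, -40]
    - [0, 80, -40]
    - [0, 120, -40]
    - [0, 150, -40]
    - [0, 178, -40]
    - [0, 178, -35]
    - [0, 178, -30]
  rot:
    - [0, 0, 0]
    - [0, 0, 0]
    - [0, 0, 0]
    - [0, 0, 0]
    - [0, 0, 0]
    - [0, 0, 0]
    - [0, 0, 0]
    - [0, 0, 0]
    - [0, 0, 0]
    - [0, 0, 0]
  grip: [0, 0, 0, 0, 0, 0, 0, 0, 0, 0]

```text
time_s: 7.75
eef_pos: [0.4826, -0.1339, 0.1005]
eef_rot: [-0.023, 0.977, 0.147, 0.154]
wrist_force: [0.5, 0.3, -0.1]
opening: 0.0
grasp_force: 0.0
```

>>> play_rows:
  xyz:
    - [0, 0, 3]
    - [0, 0, 6]
    - [0, 0, 10]
    - [0, 0, 13]
    - [0, 0, 13]
    - [0, 0, 13]
    - [0, 0, 13]
    - [0, 0, 13]
    - [0, 0, 13]
    - [0, 0, 13]
  rot:
    - [0, 0, 0]
    - [0, 0, 0]
    - [0, 0, 0]
    - [0, 0, 0]
    - [0, 0, 0]
    - [0, 0, 0]
    - [0, 0, 0]
    - [0, 0, 0]
    - [0, 0, 0]
    - [0, 0, 0]
  grip: [0, 0, 0, 0, 0, 0, 0, 0, 0, 0]

```text
time_s: 9.0
eef_pos: [0.4869, -0.1336, 0.0888]
eef_rot: [-0.022, 0.977, 0.147, 0.155]
wrist_force: [-0.6, -0.5, -0.2]
opening: 0.006
grasp_force: 0.0
```

```bash
python3 - <<'E'
from h import *
from bench import vision
plan('tare',0)
c=vision.camera('wrist')
cv2.imwrite('pics/w3.png',cv2.resize(c['color'][190:310,100:460,::-1],None,fx=2.1,fy=2.1,interpolation=2))
E
```

```text
tare 9.0 F [-0.56 -0.5  -0.24] target [ 0.4914 -0.1332  0.0771] shift mm [ 0.6  1.  12.5] rot [0.002  0.0001 0.0006]
```

View pics/w3.png

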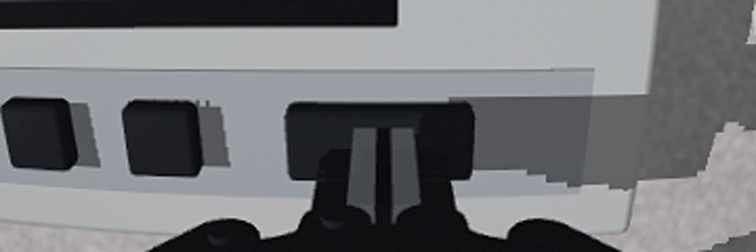

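The fingers (x about 383) are centred on the tare key (285–473). Pressing.

>>> play_rows:
  xyz:
    - [0, 0, 4]
    - [0, 0, 8]
    - [0, 0, 11]
    - [0, 0, 13]
    - [0, 0, 15]
    - [0, 0, 16]
    - [0, 0, 17]
    - [0, 0, 17.5]
    - [0, 0, 17.5]
    - [0, 0, 17.5]
  rot:
    - [0, 0, 0]
    - [0, 0, 0]
    - [0, 0, 0]
    - [0, 0, 0]
    - [0, 0, 0]
    - [0, 0, 0]
    - [0, 0, 0]
    - [0, 0, 0]
    - [0, 0, 0]
    - [0, 0, 0]
  grip: [0, 0, 0, 0, 0, 0, 0, 0, 0, 0]

```text
time_s: 10.3
eef_pos: [0.4917, -0.132, 0.0729]
eef_rot: [-0.022, 0.977, 0.147, 0.155]
wrist_force: [-12.4, 0.4, 17.1]
opening: -0.003
grasp_force: 9.6
```

```bash
python3 -c "
from h import *
plan('tare',0)"
```

```text
tare 10.3 F [-12.41   0.43  17.1 ] target [ 0.4914 -0.1332  0.0771] shift mm [ 0.7  1.1 -4.2] rot [0.0013 0.0006 0.0015]
```

>>> play_rows:
  xyz:
    - [0, 0, 0]
    - [0, 0, 0]
    - [0, 0, -15]
    - [0, 0, -30]
    - [0, 0, -40]
    - [0, -35, -40]
    - [0, -70, -40]
    - [0, -96, -40]
    - [0, -96, -40]
    - [0, -96, -35]
  rot:
    - [0, 0, 0]
    - [0, 0, 0]
    - [0, 0, 0]
    - [0, 0, 0]
    - [0, 0, 0]
    - [0, 0, 0]
    - [0, 0, 0]
    - [0, 0, 0]
    - [0, 0, 0]
    - [0, 0, 0]
  grip: [0, 0, 0, 0, 0, 0, 0, 0, 0, 0]

```text
time_s: 11.55
eef_pos: [0.4545, -0.0442, 0.1058]
eef_rot: [-0.021, 0.977, 0.147, 0.156]
wrist_force: [0.1, -0.5, 0.2]
opening: 0.003
grasp_force: 0.0
```

>>> play_rows:
  xyz:
    - [0, 0, 4]
    - [0, 0, 8]
    - [0, 0, 12]
    - [0, 0, 16]
    - [0, 0, 18]
    - [0, 0, 18]
    - [0, 0, 18]
    - [0, 0, 18]
    - [0, 0, 18]
    - [0, 0, 18]
  rot:
    - [0, 0, 0]
    - [0, 0, 0]
    - [0, 0, 0]
    - [0, 0, 0]
    - [0, 0, 0]
    - [0, 0, 0]
    - [0, 0, 0]
    - [0, 0, 0]
    - [0, 0, 0]
    - [0, 0, 0]
  grip: [0, 0, 0, 0, 0, 0, 0, 0, 0, 0]

```text
time_s: 12.8
eef_pos: [0.4588, -0.0418, 0.0882]
eef_rot: [-0.022, 0.977, 0.147, 0.155]
wrist_force: [-0.3, 0.1, -0.3]
opening: 0.003
grasp_force: 0.0
```

```bash
python3 - <<'E'
from h import *
from bench import vision
plan('count',0)
c=vision.camera('wrist')
cv2.imwrite('pics/w4.png',cv2.resize(c['color'][190:310,100:460,::-1],None,fx=2.1,fy=2.1,interpolation=2))
E
```

```text
count 12.8 F [-0.34  0.11 -0.31] target [ 0.4633 -0.0419  0.0771] shift mm [ 0.6  1.4 11.8] rot [0.0021 0.     0.0006]
```

View pics/w4.png

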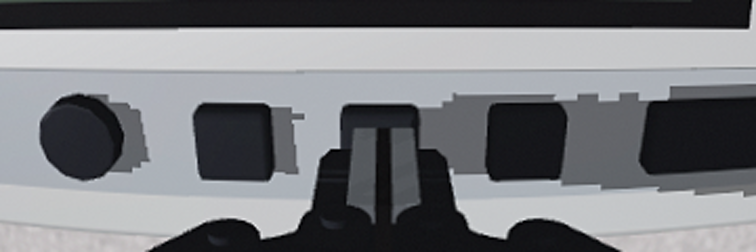

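The fingers (x about 383) are over the counting key (342–418), with the units key at 233, print at 526 and both clear. Press to the stop, then hold through one full call and part of another.

>>> play_rows:
  xyz:
    - [0, 0, 4]
    - [0, 0, 8]
    - [0, 0, 11]
    - [0, 0, 13]
    - [0, 0, 15]
    - [0, 0, 16]
    - [0, 0, 17]
    - [0, 0, 17]
    - [0, 0, 17]
    - [0, 0, 17]
  rot:
    - [0, 0, 0]
    - [0, 0, 0]
    - [0, 0, 0]
    - [0, 0, 0]
    - [0, 0, 0]
    - [0, 0, 0]
    - [0, 0, 0]
    - [0, 0, 0]
    - [0, 0, 0]
    - [0, 0, 0]
  grip: [0, 0, 0, 0, 0, 0, 0, 0, 0, 0]

```text
time_s: 14.1
eef_pos: [0.4635, -0.0402, 0.0728]
eef_rot: [-0.022, 0.977, 0.147, 0.154]
wrist_force: [-15.7, -0.8, 23.9]
opening: 0.005
grasp_force: 13.3
```

>>> play_rows:
  xyz:
    - [0, 0, 0]
    - [0, 0, 0]
    - [0, 0, 0]
    - [0, 0, 0]
    - [0, 0, 0]
    - [0, 0, 0]
    - [0, 0, 0]
    - [0, 0, 0]
    - [0, 0, 0]
    - [0, 0, 0]
  rot:
    - [0, 0, 0]
    - [0, 0, 0]
    - [0, 0, 0]
    - [0, 0, 0]
    - [0, 0, 0]
    - [0, 0, 0]
    - [0, 0, 0]
    - [0, 0, 0]
    - [0, 0, 0]
    - [0, 0, 0]
  grip: [0, 0, 0, 0, 0, 0, 0, 0, 0, 0]

```text
time_s: 15.35
eef_pos: [0.4635, -0.0403, 0.0728]
eef_rot: [-0.022, 0.977, 0.147, 0.154]
wrist_force: [-15.4, -0.1, 22.3]
opening: 0.002
grasp_force: 13.3
```

>>> play_rows:
  xyz:
    - [0, 0, 0]
    - [0, 0, 0]
    - [0, 0, 0]
    - [0, 0, 0]
    - [0, 0, 0]
    - [0, 0, 0]
    - [0, 0, -15]
    - [0, 0, -35]
    - [0, 0, -60]
    - [0, 0, -80]
  rot:
    - [0, 0, 0]
    - [0, 0, 0]
    - [0, 0, 0]
    - [0, 0, 0]
    - [0, 0, 0]
    - [0, 0, 0]
    - [0, 0, 0]
    - [0, 0, 0]
    - [0, 0, 0]
    - [0, 0, 0]
  grip: [0, 0, 0, 0, 0, 0, 0, 0, 0, 0]

```text
time_s: 16.6
eef_pos: [0.4402, -0.0475, 0.1489]
eef_rot: [-0.022, 0.977, 0.147, 0.155]
wrist_force: [0.1, 1.2, -1.2]
opening: 0.001
grasp_force: 0.0
```

>>> play_rows:
  xyz:
    - [0, 0, -10]
    - [0, 0, -20]
    - [0, 0, -20]
    - [0, 0, -20]
    - [0, 0, -20]
    - [0, 0, -20]
    - [0, 0, -20]
    - [0, 0, -20]
    - [0, 0, -20]
    - [0, 0, -20]
  rot:
    - [0, 0, 0]
    - [0, 0, 0]
    - [0, 0, 0]
    - [0, 0, 0]
    - [0, 0, 0]
    - [0, 0, 0]
    - [0, 0, 0]
    - [0, 0, 0]
    - [0, 0, 0]
    - [0, 0, 0]
  grip: [0, 0, 0, 0, 0, 0, 0, 0, 0, 0]

```text
time_s: 17.85
eef_pos: [0.4343, -0.0491, 0.1671]
eef_rot: [-0.022, 0.977, 0.147, 0.155]
wrist_force: [-0.5, -0.2, 0.5]
opening: 0.001
grasp_force: 0.0
```

The counting key was held on its stop for over 2 s (14.1 s to about 16.1 s), and the fingers are clear of everything now.

```bash
python3 -c "
from bench import ctrl
print(ctrl.hand_in())"
```

```text
the job is handed in; nothing more can be done
None
```

The job is handed in, and the hand-in returned no verdict: on, tare and counting keys were each pressed to the stop in that order, the counting key held about 2 s, and the arm finished clear of the scale with no contact force.

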